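# Pull the speed knob off a bench control

## Task

Take the C-shaped puller by its handle and feel its fork down onto the sprung plate round the shaft of the speed control; keeping the plate lightly pressed down, slide the fork under the snug knob and pull straight up until the knob pops off its shaft. Then lower the puller, with the knob still riding on its fork, upright into the shallow parts tray and let go. Do not touch the knob with the gripper, do not force anything and leave the other things where they are.

Things in the scene. Friction and masses are not known exactly. Their poses are not given: they have to be found in the camera images.
- puller_grip (a point): Loose C-shaped steel puller, standing upright, 150 g, 97 mm high. Point: centre of its upright plastic handle (14 mm in x, 34 in y, 46 high), 74 mm above the underside. +x: the way the fork points; z up. Grip firmly (about 60 N) across the 14 mm, closing along x, a little above centre: right under the handle a 7 mm arm (top 51 mm above the underside) runs towards -x to the spine.
- fork_seat (a point): Same axes as the puller. Where the knob's centre rides: under the handle's centre, on the top face of the fork, 4.5 mm above the puller's underside and 69.5 mm below puller_grip. The fork is a flat plate 4.5 mm thick, 40 mm wide. Free height above it for the knob: 39.5 mm. The spine rises at x = -36 to -28 mm.
- fork_tip (a point): Same axes as the puller. Midway between the rounded tips of the fork's two tines, half-way through their thickness, 26 mm ahead (+x) of fork_seat. The tines are 10 mm wide, the slot between them 20 mm wide, open to +x, closed 10 mm behind fork_seat.
- knob_base (a point): Loose round black knob, 40 mm diameter, 21 mm high, about 60 g, snug on the control's shaft. Point: centre of its underside; z up. It needs about 8 to 20 N straight up (differs each time), lets go with a small pop after some 8 mm and is clear of the shaft after 16 mm. Over 30 N between puller and knob damages it; the gripper must not touch it.
- shaft_top (a point): Centre of the top of the control's fixed upright shaft (14 mm diameter), inside the knob. x points from the front of the grey case (100 mm in x, 90 in y; its front has a socket and a switch and faces the robot) to its rear; z up. The control is let into the bench: its height differs each time. Knob underside 16 mm below this point, case top 39.5 mm below.
- control: Fixed speed control; its origin is on the shaft's axis 77.5 mm below shaft_top, same axes. A round sprung plate, 80 mm diameter, surrounds the shaft under the knob. Its free top face lies anywhere from 4.5 to 16.5 mm below the knob's underside (not measured: feel for it). It starts to sink at 3 N, then 1 mm per 5 N, up to 4 mm. Press it with 7 to 11 N while sliding; over 14 N on the control damages it.
- parts_tray: Fixed shallow aluminium tray, 130 mm along x by 110 mm along y, walls 3 mm thick and 14 mm high, floor 3 mm thick. Origin: centre of its underside on the bench, z up, same x and y as its sides.
- glue_bottle: bystander: the nearer of the small white bottles with blue collar, 27 mm diameter, 74 mm high, standing; origin at the centre of its underside.
- paste_jar: bystander: small jar with steel lid, 47 mm diameter, 37 mm high; origin at the centre of its underside.
- screwdriver: bystander: small screwdriver with red handle, 173 mm long, lying; origin at the middle of its length, on the bench.

How it is judged:
By the outcome, as a careful person would: the job done as asked, in the order asked, and still so for the second after the job is handed in, with the robot touching nothing.
It also fails if it takes over 58 s, if anything falls off the work surface, if the arm or the gripper's body presses on something with over 40 N, if the wrist force passes 120 N, or if a joint passes its speed limit or range.

## Robot

A 7-joint arm with a two-finger parallel gripper is mounted at the origin on a cart in front of the work surface, level with it; the furniture and walls round the work are solid. World frame = base frame: x ahead of the robot, y to its left, z up, the work surface at z = 0. Lengths are in m, angles in degrees, forces in N, time in s.
With the tool pointing down it reaches from about 0.425 to 0.95 m from the base axis. Payload 16.7 kg.
Tool frame: the origin (TCP) lies midway between the tips of the shut fingers; the grasp point (between the pads) lies 19 mm behind it; z points along the fingers, y is the line along which they close (so a half turn about z gives the same grasp; the last joint's range is limited). The gripper opens to 94 mm and grips with 3 to 60 N. Pads are 16 mm wide; open, the fingers measure 119 mm over their backs; the gripper's body (75 mm by 177 mm) begins 78 mm behind the grasp point.
Start: joints at [-78.352, 24.414, 4.234, 92.017, -1.954, 63.644, -3.845], TCP at [0.233, 0.633, 0.205] pointing down, gripper open.
Joint ranges: [-163.25, 163.25], [-28.42, 122.38], [-70.27, 78.77], [12.13, 141.07], [-58.53, 238.53], [9.26, 117.41], [-156.51, 156.51]. Speed limits (degrees/s): [108.29, 108.29, 136.94, 136.94, 172.46, 172.46, 172.46].

## Interface

Orientations are given as a 3x3 rotation matrix whose columns are the frame's x, y, z axes.
In Python, from plant import robot gives the robot as it stands.
- The arm moves only by the shell command python3 -m jog 'ROWS' [FORCE]. ROWS is JSON, a list of rows, each a list of 5 numbers: the opening, from 0 (shut) to 1 (fully open), then the shift along the tool's x, y, z in m, then the turn about the tool's z in rad. In form: [[hand, dx, dy, dz, roll], ...]. A call has 1 to 8 rows; each row shifts and turns the commanded pose from where the row before left it, along the tool's axes as they then stand; what a row does not reach is not made up. A row lasts 1/12 s, in which the tool goes at most 41.7 mm and 7.16 degrees, less where a joint would pass 70% of its speed; a pose out of reach is approached as far as the arm can. A call with a gripper value outside its range is refused whole. The fingers move at their own pace and stop on an object; FORCE is the grip in N (left out, the last holds). Time passes only in rows, so rows that do not move let the fingers close. It gives the time, the measured TCP pose, the force, the opening and the grip force at its end, in the units of the state.
- robot.observe(): the state, without advancing time (a new reading comes with each control period).
- robot.capture(name): name is "scene" or "top"; returns (picture, depth): 420x560x3 uint8, red, green, blue; 420x560 float32, m along the optical axis (not along the pixel's ray), 0 where there is no reading.
- robot.calibration(name): a dict with "intrinsics" (3x3 intrinsics, pixels), "D" ([k1, k2, p1, p2, k3] as OpenCV has them; the pictures are not rectified), "pose" (4x4, takes a point from camera to world coordinates). Camera axes: x right, y up, looking along -z (the intrinsics and any distortion apply to the point x, -y, -z); pixel columns grow to the right and rows downward; lengths in m; the calibration is good to about 2 mm. A picture is of the moment at which its call begins. calibration takes no time and is no camera call.
- robot.job_done(): hands the job in; it is judged then, once.
The state is a dict: "time_s": time; "joint_positions": joint angles; "joint_vel": joint speeds; "joint_efforts": joint torques, N m; "tool_pos": TCP position; "tool_rot": TCP orientation; "ft_force": force on the tool from outside, world axes, zero at the start; "moment": the same for the moment, N m; "gripper_width": opening from 0.0 (shut) to 1.0 (fully open); "gripper_force": force on a finger pad.
Only numpy, scipy, OpenCV 4.12 (cv2) and the standard library are available. Lean on these libraries where they do the work, as an engineer would, in place of code of your own. Each camera call takes 0.05 s, during which the arm holds its last target. There are 200 camera calls.

## Working session

There is one attempt and no reset: what is moved stays moved. The work goes in short steps, Python scripts to look and compute and a shell command to move; the robot and the scene stay as the last step left them, time stands still between calls to the robot, and variables do not carry over. Pictures are saved under pics/ and viewed, at most 10 in all, crops included, and the job is handed in when it is done.

```bash
ls; mkdir -p pics
python3 - <<'E'
from plant import robot
import cv2,numpy as np
for n in("scene","top"):
    p,d=robot.capture(n); cv2.imwrite(f"pics/{n}0.png",p[...,::-1]); np.savez(f"/tmp/{n}0.npz",p=p,d=d)
    c=robot.calibration(n); print(n,np.round(c["intrinsics"],1).tolist(),c["D"],np.round(c["pose"],3).tolist())
s=robot.observe();print({k:np.round(v,3).tolist() for k,v in s.items()})
E
```

```text
pics
scene [[392.7, 0.0, 278.4], [0.0, 392.7, 210.5], [0.0, 0.0, 1.0]] [-0.09284254  0.          0.          0.          0.        ] [[0.785, 0.413, -0.461, 0.081], [-0.619, 0.538, -0.572, -0.639], [0.012, 0.735, 0.678, 0.738], [0.0, 0.0, 0.0, 1.0]]
top [[383.3, 0.0, 278.6], [0.0, 383.3, 212.9], [0.0, 0.0, 1.0]] [-0.09444909  0.          0.          0.          0.        ] [[-0.021, 0.985, -0.169, 0.374], [-1.0, -0.021, -0.002, -0.078], [-0.005, 0.169, 0.986, 1.029], [0.0, 0.0, 0.0, 1.0]]
{'time_s': 0.1, 'joint_positions': [-78.352, 24.447, 4.234, 92.049, -1.955, 63.643, -3.844], 'joint_vel': [0.088, 0.038, -0.069, -0.088, -0.038, -0.076, -0.027], 'joint_efforts': [0.007, -93.746, 3.675, -45.504, -0.049, 0.017, 0.0], 'tool_pos': [0.233, 0.633, 0.205], 'tool_rot': [[-0.938, 0.346, -0.0], [0.346, 0.938, -0.001], [-0.0, -0.001, -1.0]], 'ft_force': [-0.015, 0.374, 0.14], 'moment': [-0.044, -0.0, 0.008], 'gripper_force': 0.0, 'gripper_width': 1.001}
```

View pics/scene0.png

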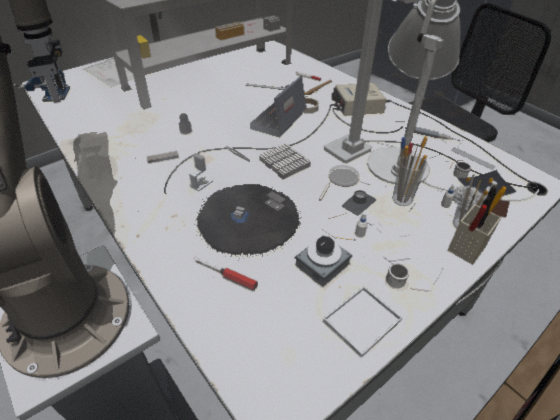

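View pics/top0.png

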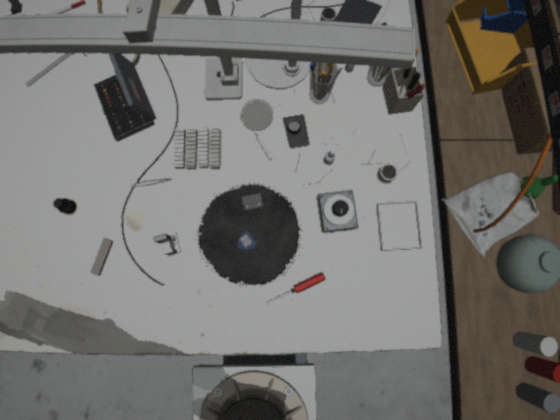

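The scene picture shows the control (about 323,255), the tray (362,320), the screwdriver (235,278) and probably the puller at (200,172). In the top picture they are at (338,210), (398,226), (300,287) and (168,241). I'll enlarge both.

Run:
```python
import cv2,numpy as np
s=np.load("/tmp/scene0.npz")["p"][...,::-1];t=np.load("/tmp/top0.npz")["p"][...,::-1]
def c(i,u,v,w,h,k): return cv2.resize(i[v:v+h,u:u+w],None,fx=k,fy=k,interpolation=cv2.INTER_CUBIC)
a=np.hstack([c(s,175,140,50,60,5),c(t,145,220,50,60,5)]) 
b=np.hstack([c(s,290,220,50*2,60*2,2.5),c(t,300,180,100,120,2.5)])
cv2.imwrite("pics/z1.png",np.vstack([a,b]))
```

```text
(no output)
```

View pics/z1.png

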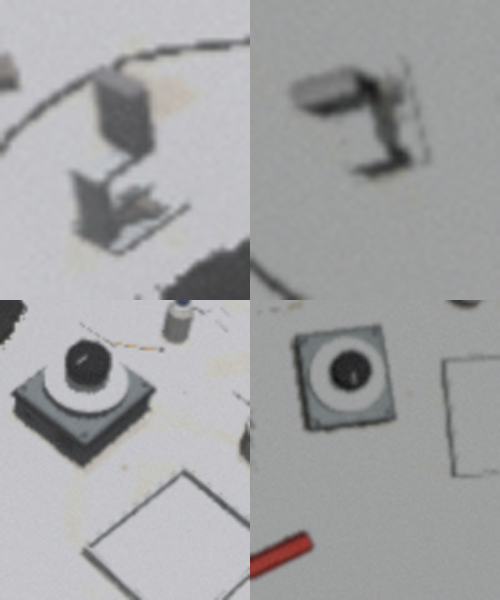

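Zoomed, the handle is at scene (200,161). The spine is at its lower left, so the fork points roughly towards world +x. The knob is at top (340,209). Next I'll compute positions.

```bash
cat > h.py <<'E'
import cv2,numpy as np
from plant import robot
def cal(n):
    c=robot.calibration(n); return np.array(c["intrinsics"]),np.array(c["D"]),np.array(c["pose"])
def rays(n,uv):
    K,D,T=cal(n); q=cv2.undistortPoints(np.float64(uv).reshape(-1,1,2),K,D).reshape(-1,2)
    return T[:3,3],np.c_[q[:,0],-q[:,1],-np.ones(len(q))]@T[:3,:3].T   # ray with unit optical depth
def onplane(n,uv,z):
    o,r=rays(n,uv); return o+r*((z-o[2])/r[:,2])[:,None]
def cloud(n,d):
    v,u=np.mgrid[:420,:560]; o,r=rays(n,np.c_[u.ravel(),v.ravel()])
    P=o+r*d.reshape(-1,1); P[d.ravel()==0]=np.nan; return P.reshape(420,560,3)
def tri(uv_s,uv_t):
    o1,r1=rays("scene",uv_s);o2,r2=rays("top",uv_t);r1,r2=r1[0],r2[0]
    s=np.linalg.lstsq(np.c_[r1,-r2],o2-o1,rcond=None)[0]
    a,b=o1+s[0]*r1,o2+s[1]*r2; return (a+b)/2,np.linalg.norm(a-b)
E
python3 - <<'E'
from h import *
np.set_printoptions(precision=4,suppress=True)
A={n:np.load(f"/tmp/{n}0.npz") for n in("scene","top")}
for n in A:
    p,d=A[n]["p"].astype(int),A[n]["d"]; C=cloud(n,d); g=p.sum(2)
    box={"scene":(185,150,35,45),"top":(145,225,45,40)}[n]; u,v,w,h=box
    Q=C[v:v+h,u:u+w]; k=Q[...,2]
    for lo,hi in((.06,.12),(.025,.05),(.053,.085),(.088,.12)):
        m=(k>lo)&(k<hi); pts=Q[m]
        print(n,"puller",lo,hi,len(pts),pts.mean(0) if len(pts) else'', np.percentile(pts,[2,98],axis=0).tolist() if len(pts) else '', cv2.minAreaRect(np.float32(pts[:,:2]*1000)) if len(pts) else '')
    u,v,w,h={"scene":(290,225,65,60),"top":(312,185,50,50)}[n]
    Q=C[v:v+h,u:u+w];G=g[v:v+h,u:u+w]
    print("hist z",np.histogram(Q[...,2],bins=np.arange(-.01,.12,.005)))
    cx=Q[...,2]
    top=(cx>np.nanpercentile(cx,97)-.012)&(G<200)
    m=((G<150)).astype(np.uint8)
    nl,L,S,ce=cv2.connectedComponentsWithStats(m)
    for i in np.argsort(-S[1:,4])[:3]+1: print("dark comp",S[i],ce[i]+[u,v],np.nanmedian(Q[L==i],0))
E
```

```text
scene puller 0.06 0.12 142 [0.4755 0.2153 0.0828] [[0.4677992075437519, 0.20252479522883327, 0.06123301877898782], [0.48696751126532184, 0.2347006194141696, 0.09840276217157767]] ((477.438232421875, 219.029541015625), (16.64162826538086, 35.1419677734375), 11.060385704040527)
scene puller 0.025 0.05 67 [0.4509 0.2099 0.04  ] [[0.4408418186568527, 0.2001551066090834, 0.02528172323602391], [0.4757652363788751, 0.22415895646769923, 0.04995181868339283]] ((460.3918151855469, 218.37527465820312), (40.474342346191406, 26.511272430419922), 23.320148468017578)
scene puller 0.053 0.085 93 [0.4747 0.2137 0.0692] [[0.4676641369589734, 0.20243722984755813, 0.05373839892897821], [0.4863268145956896, 0.23259284207049058, 0.08457173185373884]] ((468.201171875, 211.7154083251953), (29.61113166809082, 35.088768005371094), 40.309410095214844)
scene puller 0.088 0.12 59 [0.476  0.218  0.0948] [[0.468123353800924, 0.20374951093299037, 0.08822691928308901], [0.4862049614995072, 0.2350047656948829, 0.0986936887454918]] ((477.87542724609375, 219.53738403320312), (16.686805725097656, 33.77705383300781), 8.8
[... 1655 characters left out ...]
]] ((479.7458190917969, 219.91146850585938), (14.681872367858887, 34.09562683105469), 14.691413879394531)
hist z (array([  1, 349, 714,  29,   6,   3,   4,  16, 130, 442,  73, 254, 239,
         1,   2,   8,   9,  26, 170,   9,   0,   0,   0,   0,   0]), array([-0.01 , -0.005,  0.   ,  0.005,  0.01 ,  0.015,  0.02 ,  0.025,
        0.03 ,  0.035,  0.04 ,  0.045,  0.05 ,  0.055,  0.06 ,  0.065,
        0.07 ,  0.075,  0.08 ,  0.085,  0.09 ,  0.095,  0.1  ,  0.105,
        0.11 ,  0.115]))
dark comp [ 21  16  15  15 147] [339.4218 207.7891] [ 0.5477 -0.2281  0.0822]
dark comp [ 7 20  1  1  1] [319. 205.] [ 0.5644 -0.1834  0.0309]
dark comp [ 8 28  1  1  1] [320. 213.] [ 0.5428 -0.1852  0.0311]
```

Run:
```python
from h import *
np.set_printoptions(precision=4,suppress=True)
A={n:np.load(f"/tmp/{n}0.npz") for n in("scene","top")}
for n in A:
    p,d=A[n]["p"].astype(int),A[n]["d"]; C=cloud(n,d); g=p.sum(2)
    z=C[...,2]; near=(abs(C[...,0]-.545)<.08)&(abs(C[...,1]+.228)<.08)
    for nm,lo,hi in(("knobtop",.078,.09),("plate",.044,.056),("case",.033,.043)):
        m=near&(z>lo)&(z<hi); q=C[m]
        print(n,nm,len(q),"zmed",np.median(q[:,2]),"circ",cv2.minEnclosingCircle(np.float32(q[:,:2]*1e3)),"rect",cv2.minAreaRect(np.float32(q[:,:2]*1e3)), np.median(g[m]))
    m=(abs(C[...,0]-.5)<.2)&(C[...,1]<-.27)&(C[...,1]>-.5)&(z>.008)&(z<.02); q=C[m]
    L=cv2.connectedComponentsWithStats(m.astype(np.uint8),connectivity=8)
    for i in range(1,L[0]):
        if L[2][i,4]>15: print(n,"traywall",L[2][i],cv2.minAreaRect(np.float32(C[L[1]==i][:,:2]*1e3)))
    # tray via floor points z 2-5mm
    m=(z>.06)&(C[...,0]>.3)&(C[...,0]<.8)&(abs(C[...,1])<.45)
    L=cv2.connectedComponentsWithStats(m.astype(np.uint8))
    for i in range(1,L[0]):
        if L[2][i,4]>15: print(n,"tall",L[2][i,4],np.median(C[L[1]==i],0),C[L[1]==i][:,2].max())
```

```text
scene knobtop 176 zmed 0.08083653655465572 circ ((547.0051879882812, -233.02394104003906), 20.62774085998535) rect ((546.6103515625, -232.7190399169922), (39.97136688232422, 36.80009460449219), 46.05009841918945) 168.0
scene plate 464 zmed 0.04854433337128922 circ ((548.0462646484375, -232.48892211914062), 40.4055061340332) rect ((545.3096313476562, -235.17193603515625), (72.2806625366211, 79.4067153930664), 42.2756233215332) 582.0
scene case 508 zmed 0.036332702524342286 circ ((546.1429443359375, -231.65560913085938), 65.60211944580078) rect ((547.4150390625, -232.92535400390625), (101.7012710571289, 90.88130187988281), 5.854874134063721) 364.0
scene traywall [319 259  32  26  89] ((550.1515502929688, -277.5204772949219), (12.498209953308105, 98.04318237304688), 89.07978057861328)
scene traywall [387 273  19  14  69] ((639.5647583007812, -377.9445495605469), (24.302576065063477, 45.50691604614258), 18.360624313354492)
scene traywall [324 286  78  70 461] ((508.0214538574219, -399.8786926269531), (132.50296020507812, 112.1128921508789), 1.7468971014022827)
scene tall 57 [ 0.6444 -0.2
[... 797 characters left out ...]
.06415557861328, 93.87617492675781), 6.17764949798584) 339.0
top traywall [378 172  12  11  23] ((638.040771484375, -362.494873046875), (40.887611389160156, 13.560457229614258), 47.439144134521484)
top traywall [393 201  29  49 152] ((508.50799560546875, -423.5978698730469), (130.69842529296875, 64.8182373046875), 3.83864164352417)
top traywall [377 202  22  49 124] ((508.2081298828125, -366.8315124511719), (130.91468811035156, 46.27081298828125), 2.955923080444336)
top tall 17234 [0.6754 0.0101 0.6052] 0.6440149192547507
top tall 22 [ 0.6938 -0.2158  0.0695] 0.07748588026714498
top tall 224 [ 0.5479 -0.2305  0.082 ] 0.08726428184800084
top tall 126 [0.4777 0.2161 0.0956] 0.10087800275743164
```

Measured so far (m):

| Thing | Position | Height | Yaw |
|---|---|---|---|
| Puller handle | (0.4786, 0.2195) | top 0.097 | about 13° |
| Knob | (0.548, -0.2325) | underside about 0.0605 | n/a |
| Plate | n/a | top about 0.049 | n/a |
| Tray | (0.508, -0.400) | n/a | about 2.5° |

The sizes match the text.

```bash
python3 -m jog '[[1,-0.0233,-0.0189,0,0],[1,-0.0233,-0.0189,0,0],[1,-0.0233,-0.0189,0,0],[1,-0.0233,-0.0189,0,0],[1,-0.0233,-0.0189,0,0],[1,-0.0233,-0.0189,0,0],[1,-0.0233,-0.0189,0,0],[1,-0.0233,-0.0189,0,0]]'
python3 -m jog '[[1,-0.0233,-0.0189,0,0],[1,-0.0233,-0.0189,0,0],[1,-0.0233,-0.0189,0,0],[1,-0.0233,-0.0189,0,0],[1,-0.0233,-0.0189,0,0],[1,-0.0233,-0.0189,0,0],[1,-0.0233,-0.0189,0,0],[1,-0.0233,-0.0189,0,0]]'
python3 -m jog '[[1,0,0,0,0.124],[1,0,0,0,0.124],[1,0,0,0,0.124],[1,0,0,0,0.124],[1,0,0,0,0.124],[1,0,0,0,0.124],[1,0,0,0,0.124],[1,0,0,0,0.124]]'
```

```text
time_s: 0.77
tool_pos: [0.3563, 0.4256, 0.2053]
tool_rot: [[-0.938, 0.346, -0.0], [0.346, 0.938, -0.0], [0.0, -0.0, -1.0]]
ft_force: [0.4, 0.6, 1.0]
gripper_width: 1.002
gripper_force: 0.0
time_s: 1.43
tool_pos: [0.4789, 0.2193, 0.2054]
tool_rot: [[-0.938, 0.346, -0.0], [0.346, 0.938, -0.0], [0.0, -0.0, -1.0]]
ft_force: [0.2, 1.7, -0.5]
gripper_width: 1.001
gripper_force: 0.0
time_s: 2.1
tool_pos: [0.4784, 0.2207, 0.2053]
tool_rot: [[-0.218, 0.976, -0.0], [0.976, 0.218, -0.0], [-0.0, -0.001, -1.0]]
ft_force: [-0.1, -0.1, 0.5]
gripper_width: 1.002
gripper_force: 0.0
```

```bash
python3 -m jog '[[1,-0.001,0,0.025,0],[1,0,0,0.025,0],[1,0,0,0.025,0],[1,0,0,0.025,0],[1,0,0,0.025,0],[0.6,0,0,0.02,0],[0.3,0,0,0,0],[0.25,0,0,0,0]]' 20
python3 -m jog '[[0.2,0,0,0,0],[0,0,0,0,0],[0,0,0,0,0],[0,0,0,0,0],[0,0,0,0,0],[0,0,0,0,0],[0,0,0,0,0],[0,0,0,0,0]]' 60
```

```text
time_s: 2.77
tool_pos: [0.4783, 0.2193, 0.06]
tool_rot: [[-0.224, 0.975, -0.002], [0.975, 0.224, -0.002], [-0.001, -0.002, -1.0]]
ft_force: [-0.3, -0.5, 0.6]
gripper_width: 0.824
gripper_force: 0.0
time_s: 3.43
tool_pos: [0.4788, 0.2198, 0.0605]
tool_rot: [[-0.224, 0.975, -0.0], [0.975, 0.224, -0.0], [-0.0, -0.0, -1.0]]
ft_force: [0.2, -0.7, -0.1]
gripper_width: 0.254
gripper_force: 0.0
```

```bash
python3 -m jog '[[0,0,0,0,0],[0,0,0,0,0],[0,0,0,0,0],[0,0,0,0,0]]' 60
python3 -m jog '[[0,0,0,-0.02,0],[0,0,0,-0.02,0],[0,0,0,-0.02,0],[0,0,0,-0.02,0],[0,0,0,0,0],[0,0,0,0,0]]'
```

```text
time_s: 3.77
tool_pos: [0.4786, 0.2197, 0.0603]
tool_rot: [[-0.224, 0.975, -0.0], [0.975, 0.224, -0.0], [-0.0, -0.0, -1.0]]
ft_force: [-0.4, 0.1, -1.5]
gripper_width: 0.148
gripper_force: 60.0
time_s: 4.27
tool_pos: [0.4791, 0.2202, 0.1411]
tool_rot: [[-0.224, 0.975, 0.001], [0.975, 0.224, 0.001], [0.001, 0.001, -1.0]]
ft_force: [-0.6, 0.1, -1.6]
gripper_width: 0.143
gripper_force: 60.0
```

```bash
python3 -m jog '[[0,-0.0286,-0.00525,-0.003,0],[0,-0.0286,-0.00525,-0.003,0],[0,-0.0286,-0.00525,-0.003,0],[0,-0.0286,-0.00525,-0.003,0],[0,-0.0286,-0.00525,-0.003,0],[0,-0.0286,-0.00525,-0.003,0],[0,-0.0286,-0.00525,-0.002,0],[0,-0.0286,-0.00525,0,0]]'
python3 -m jog '[[0,-0.0286,-0.00525,0,0],[0,-0.0286,-0.00525,0,0],[0,-0.0286,-0.00525,0,0],[0,-0.0286,-0.00525,0,0],[0,-0.0286,-0.00525,0,0],[0,-0.0286,-0.00525,0,0],[0,-0.0286,-0.00525,0,0],[0,-0.0286,-0.00525,0,0]]'
python3 -m jog '[[0,0,0,0,0],[0,0,0,0.015,0],[0,0,0,0.015,0],[0,0,0,0.01,0],[0,0,0,0,0],[0,0,0,0,0]]'
python3 - <<'E'
from h import *
o=[]
for n,b in(("scene",(270,180,110,110)),("top",(285,155,110,110))):
    p,d=robot.capture(n); np.savez(f"/tmp/{n}1.npz",p=p,d=d); u,v,w,h=b
    o.append(cv2.resize(p[v:v+h,u:u+w,::-1],(400,400),interpolation=cv2.INTER_CUBIC))
cv2.imwrite("pics/z2.png",np.hstack(o))
E
```

```text
time_s: 4.93
tool_pos: [0.4885, -0.014, 0.1598]
tool_rot: [[-0.224, 0.975, -0.001], [0.975, 0.224, -0.0], [-0.0, -0.001, -1.0]]
ft_force: [1.2, -1.2, -0.7]
gripper_width: 0.144
gripper_force: 60.0
time_s: 5.6
tool_pos: [0.4987, -0.2462, 0.1592]
tool_rot: [[-0.224, 0.975, -0.002], [0.975, 0.224, 0.0], [0.001, -0.002, -1.0]]
ft_force: [1.6, 0.8, -1.9]
gripper_width: 0.146
gripper_force: 60.0
time_s: 6.1
tool_pos: [0.4989, -0.2448, 0.1198]
tool_rot: [[-0.224, 0.975, -0.002], [0.975, 0.224, 0.0], [0.001, -0.002, -1.0]]
ft_force: [0.8, -0.4, -1.0]
gripper_width: 0.147
gripper_force: 60.0
```

View pics/z2.png

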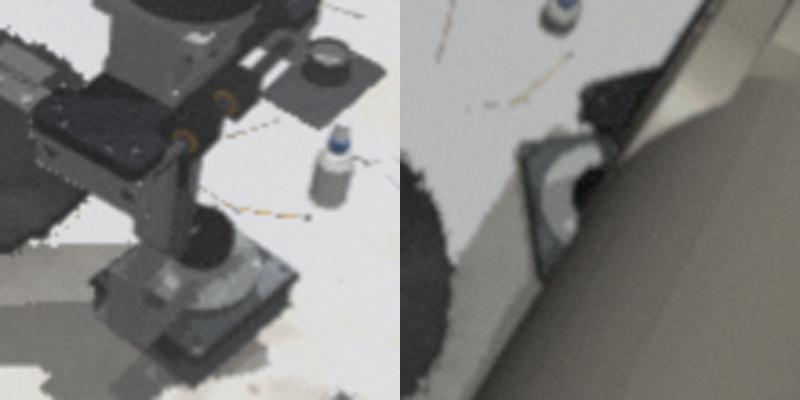

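The scene view shows the puller held upright, with its spine just in front of the control and the knob still free ahead of the fork (about 210,240 in the crop). In the top view the arm hides it. Now I'll feel downward.

```bash
python3 -m jog '[[0,0.0008,0,0.003,0],[0,0,0,0.003,0],[0,0,0,0.002,0],[0,0,0,0,0],[0,0,0,0,0],[0,0,0,0,0]]'
python3 -m jog '[[0,0,0,0,0],[0,0,0,0.0005,0],[0,0,0,0,0]]'
python3 -m jog '[[0,0,0,0,0],[0,0,0,0.0005,0],[0,0,0,0,0]]'
```

```text
time_s: 6.7
tool_pos: [0.4993, -0.2442, 0.1126]
tool_rot: [[-0.224, 0.975, 0.0], [0.975, 0.224, -0.0], [-0.0, 0.0, -1.0]]
ft_force: [0.1, -0.1, -1.4]
gripper_width: 0.146
gripper_force: 60.0
time_s: 6.95
tool_pos: [0.4992, -0.2442, 0.112]
tool_rot: [[-0.224, 0.975, -0.0], [0.975, 0.224, -0.0], [0.0, -0.0, -1.0]]
ft_force: [-0.2, 0.2, -2.0]
gripper_width: 0.145
gripper_force: 60.0
time_s: 7.2
tool_pos: [0.4992, -0.2442, 0.1114]
tool_rot: [[-0.224, 0.975, -0.0], [0.975, 0.224, -0.0], [-0.0, -0.0, -1.0]]
ft_force: [0.8, -0.1, -1.3]
gripper_width: 0.148
gripper_force: 60.0
```

```bash
for i in 1; do :; done
python3 -m jog '[[0,0,0,0.001,0],[0,0,0,0,0],[0,0,0,0,0]]' | grep -E "pos|ft"
python3 -m jog '[[0,0,0,0.0005,0],[0,0,0,0,0],[0,0,0,0,0]]'| grep -E "pos|ft"
python3 -m jog '[[0,0,0,0.0005,0],[0,0,0,0,0],[0,0,0,0,0]]'| grep -E "pos|ft"
```

```text
tool_pos: [0.4992, -0.2442, 0.1104]
ft_force: [0.1, 0.2, -1.8]
tool_pos: [0.4992, -0.2442, 0.11]
ft_force: [-0.7, -0.3, -1.2]
tool_pos: [0.4992, -0.2442, 0.1095]
ft_force: [-1.2, 0.3, -1.4]
```

```bash
python3 -m jog '[[0,0,0,0.0005,0],[0,0,0,0,0],[0,0,0,0,0]]' | grep -E "pos|ft"
python3 -m jog '[[0,0,0,0.0005,0],[0,0,0,0,0],[0,0,0,0,0]]'| grep -E "pos|ft"
```

```text
tool_pos: [0.4993, -0.2443, 0.1091]
ft_force: [-0.6, 0.8, 1.0]
tool_pos: [0.4993, -0.2443, 0.1086]
ft_force: [-1.7, -0.7, 3.1]
```

```bash
python3 -m jog '[[0,0,0,0.0005,0],[0,0,0,0,0],[0,0,0,0,0]]' | grep -E "pos|ft"
python3 -m jog '[[0,0,0,0.0003,0],[0,0,0,0,0],[0,0,0,0,0]]'| grep -E "pos|ft"
python3 -m jog '[[0,0,0,0,0],[0,0,0,0,0]]'| grep -E "pos|ft"
```

```text
tool_pos: [0.4993, -0.2443, 0.1081]
ft_force: [-1.6, -0.3, 5.7]
tool_pos: [0.4993, -0.2443, 0.1079]
ft_force: [-2.2, 0.3, 5.9]
tool_pos: [0.4993, -0.2443, 0.1079]
ft_force: [-1.8, 0.8, 6.0]
```

```bash
python3 -m jog '[[0,0,0,0.0003,0],[0,0,0.001,0,0],[0,0,0.002,0,0],[0,0,0.002,0,0],[0,0,0.002,0,0],[0,0,0.002,0,0],[0,0,0.001,0,0],[0,0,0,0,0]]' | grep -E "pos|ft"
python3 -m jog '[[0,0,0.002,0,0],[0,0,0.002,0,0],[0,0,0.002,0,0],[0,0,0.002,0,0],[0,0,0.001,0,0],[0,0,0,0,0]]'| grep -E "pos|ft"
```

```text
tool_pos: [0.5085, -0.2424, 0.1075]
ft_force: [-5.1, -0.6, 9.1]
tool_pos: [0.5173, -0.2404, 0.1075]
ft_force: [-5.4, -0.9, 10.1]
```

```bash
python3 -m jog '[[0,0,0,-0.0005,0],[0,0,0,0,0],[0,0,0.002,0,0],[0,0,0.002,0,0],[0,0,0.002,0,0],[0,0,0.001,0,0],[0,0,0,0,0]]' | grep -E "pos|ft"
python3 -m jog '[[0,0,0.002,0,0],[0,0,0.002,0,0],[0,0,0.002,0,0],[0,0,0,0,0]]'| grep -E "pos|ft"
```

```text
tool_pos: [0.5242, -0.2387, 0.1079]
ft_force: [-4.3, -0.5, 7.3]
tool_pos: [0.5302, -0.2374, 0.1079]
ft_force: [-4.4, -1.2, 7.6]
```

```bash
python3 -m jog '[[0,0.0005,0.002,0,0],[0,0,0.002,0,0],[0,0,0.002,0,0],[0,0,0.001,0,0],[0,0,0,0,0]]' | grep -E "pos|ft"
python3 -m jog '[[0,0,0.002,0,0],[0,0,0.002,0,0],[0,0,0.002,0,0],[0,0,0,0,0]]'| grep -E "pos|ft"
python3 -m jog '[[0,0,0.002,0,0],[0,0,0.001,0,0],[0,0,0.001,0,0],[0,0,0,0,0],[0,0,0,0,0]]'| grep -E "pos|ft"
```

```text
tool_pos: [0.5367, -0.2353, 0.1079]
ft_force: [-4.1, -0.6, 7.8]
tool_pos: [0.5427, -0.234, 0.108]
ft_force: [-4.1, -1.6, 7.2]
tool_pos: [0.5464, -0.2332, 0.108]
ft_force: [-4.0, -1.0, 6.9]
```

```bash
python3 -m jog '[[0,0,0.0015,0,0],[0,0,0,0,0],[0,0,0,-0.002,0],[0,0,0,-0.002,0],[0,0,0,-0.002,0],[0,0,0,0,0],[0,0,0,0,0]]' | grep -E "pos|ft"
python3 -m jog '[[0,0,0,-0.001,0],[0,0,0,-0.0005,0],[0,0,0,-0.0005,0],[0,0,0,0,0],[0,0,0,0,0]]'| grep -E "pos|ft"
python3 -m jog '[[0,0,0,-0.0005,0],[0,0,0,-0.0005,0],[0,0,0,0,0]]'| grep -E "pos|ft"
```

```text
tool_pos: [0.5485, -0.2322, 0.1139]
ft_force: [-0.1, -0.6, -1.4]
tool_pos: [0.5484, -0.2324, 0.1159]
ft_force: [-0.4, -0.1, -0.6]
tool_pos: [0.5483, -0.2324, 0.1168]
ft_force: [-0.6, 0.2, -3.6]
```

Contact with the knob's underside. I'll pull slowly.

```bash
python3 -m jog '[[0,0,0,-0.0005,0],[0,0,0,-0.0005,0],[0,0,0,0,0]]' | grep -E "pos|ft"
python3 -m jog '[[0,0,0,-0.0005,0],[0,0,0,-0.0005,0],[0,0,0,0,0]]'| grep -E "pos|ft"
python3 -m jog '[[0,0,0,-0.0005,0],[0,0,0,-0.0005,0],[0,0,0,0,0]]'| grep -E "pos|ft"
```

```text
tool_pos: [0.5482, -0.2324, 0.1179]
ft_force: [-0.4, 0.7, -2.1]
tool_pos: [0.5483, -0.2324, 0.119]
ft_force: [-0.8, 0.7, -3.0]
tool_pos: [0.5484, -0.2324, 0.12]
ft_force: [-0.5, 0.5, -2.0]
```

```bash
python3 -m jog '[[0,0,0,-0.0005,0],[0,0,0,-0.0005,0]]' | grep -E "pos|ft"
python3 -m jog '[[0,0,0,-0.0005,0],[0,0,0,-0.0005,0]]'| grep -E "pos|ft"
python3 - <<'E'
from h import *
np.set_printoptions(precision=4,suppress=True)
p,d=robot.capture("scene");C=cloud("scene",d);z=C[...,2]
cv2.imwrite("pics/z3.png",cv2.resize(p[180:290,270:380,::-1],(600,600),interpolation=cv2.INTER_CUBIC))
m=(np.hypot(C[...,0]-.548,C[...,1]+.233)<.022)&(p.sum(2)<260)&(z>.07)&(z<.1)
print(m.sum(),np.percentile(z[m],[50,80,95]))
E
```

```text
tool_pos: [0.5483, -0.2324, 0.1209]
ft_force: [1.4, -0.6, -4.9]
tool_pos: [0.5483, -0.2324, 0.1219]
ft_force: [-0.6, -0.4, -6.0]
131 [0.0854 0.0873 0.0885]
```

View pics/z3.png

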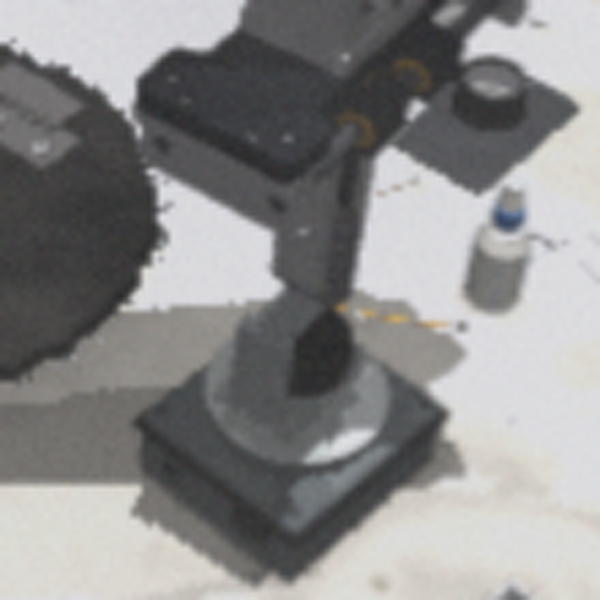

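The knob (320,350 in the crop) sits inside the C above the fork and appears to be rising with it. I'll keep pulling.

```bash
python3 -m jog '[[0,0,0,-0.0005,0],[0,0,0,-0.0005,0]]' | grep -E "pos|ft"
python3 -m jog '[[0,0,0,-0.0005,0],[0,0,0,-0.0005,0]]'| grep -E "pos|ft"
python3 -m jog '[[0,0,0,-0.0005,0],[0,0,0,-0.0005,0]]'| grep -E "pos|ft"
python3 -m jog '[[0,0,0,-0.0005,0],[0,0,0,-0.0005,0]]'| grep -E "pos|ft"
```

```text
tool_pos: [0.5484, -0.2324, 0.123]
ft_force: [0.8, -0.5, -2.9]
tool_pos: [0.5485, -0.2324, 0.1241]
ft_force: [0.4, 0.9, -2.8]
tool_pos: [0.5485, -0.2324, 0.1251]
ft_force: [0.3, -0.8, -2.4]
tool_pos: [0.5485, -0.2324, 0.126]
ft_force: [-0.3, -0.3, -1.3]
```

```bash
python3 -m jog '[[0,0,0,-0.001,0],[0,0,0,-0.001,0],[0,0,0,-0.001,0],[0,0,0,-0.001,0],[0,0,0,-0.001,0],[0,0,0,-0.001,0],[0,0,0,-0.001,0],[0,0,0,-0.001,0]]' | grep -E "pos|ft"
python3 -m jog '[[0,0,0,-0.001,0],[0,0,0,-0.002,0],[0,0,0,-0.002,0],[0,0,0,-0.002,0],[0,0,0,-0.002,0],[0,0,0,-0.002,0],[0,0,0,-0.001,0],[0,0,0,0,0]]'| grep -E "pos|ft"
python3 - <<'E'
from h import *
np.set_printoptions(precision=4,suppress=True)
p,d=robot.capture("scene");C=cloud("scene",d);z=C[...,2]
cv2.imwrite("pics/z4.png",cv2.resize(p[180:290,270:380,::-1],(600,600),interpolation=cv2.INTER_CUBIC))
m=(np.hypot(C[...,0]-.548,C[...,1]+.233)<.022)&(p.sum(2)<260)&(z>.07)&(z<.12)
print(m.sum(),np.percentile(z[m],[50,80,95]))
E
```

```text
tool_pos: [0.5484, -0.2324, 0.134]
ft_force: [0.5, -0.6, -1.2]
tool_pos: [0.5485, -0.2324, 0.1462]
ft_force: [0.6, -0.8, -1.8]
151 [0.1087 0.1114 0.1124]
```

View pics/z4.png

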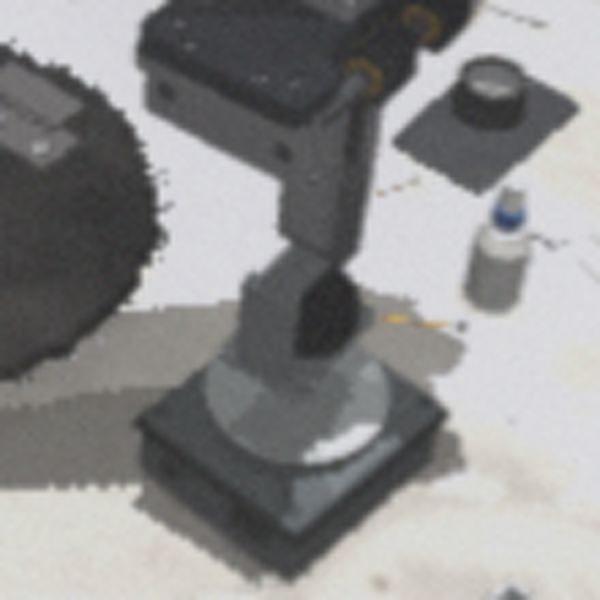

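The knob (330,310) rides on the fork, clear of the shaft. Its top at 0.112 m matches the expected 0.111. Now I'll carry it gently to the tray.

```bash
python3 -m jog '[[0,0,0,-0.002,0],[0,0,0,-0.003,0],[0,0,0,-0.003,0],[0,0,0,-0.001,0],[0,0,0,0,0]]' | grep -E "pos|ft"
python3 -m jog '[[0,-0.0036,-0.0017,0,0],[0,-0.0081,-0.0038,0,0],[0,-0.0127,-0.006,0,0],[0,-0.0163,-0.0077,0,0],[0,-0.0163,-0.0077,0,0],[0,-0.0163,-0.0077,0,0],[0,-0.0163,-0.0077,0,0],[0,-0.0145,-0.0068,0,0]]' | grep -E "pos|ft"
python3 -m jog '[[0,-0.0145,-0.0068,0,0],[0,-0.0127,-0.006,0,0],[0,-0.0099,-0.0047,0,0],[0,-0.0072,-0.0034,0,0],[0,-0.0036,-0.0017,0,0],[0,-0.0023,-0.0011,0,0],[0,0,0,0,0],[0,0,0,0,0]]' | grep -E "pos|ft"
python3 - <<'E'
from h import *
o=[]
for n,b in(("scene",(300,210,120,150)),("top",(330,155,120,150))):
    p,d=robot.capture(n); u,v,w,h=b
    o.append(cv2.resize(p[v:v+h,u:u+w,::-1],(400,500),interpolation=cv2.INTER_CUBIC))
cv2.imwrite("pics/z5.png",np.hstack(o))
E
```

```text
tool_pos: [0.5486, -0.2325, 0.1553]
ft_force: [0.3, 0.0, -1.8]
tool_pos: [0.5229, -0.3469, 0.1548]
ft_force: [1.2, -0.5, -1.5]
tool_pos: [0.5123, -0.3985, 0.1549]
ft_force: [-0.2, 1.4, -2.1]
```

View pics/z5.png

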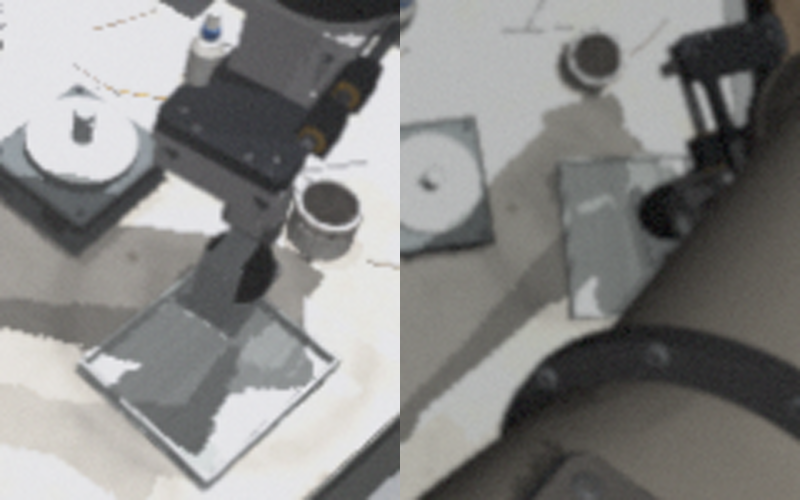

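The shaft is bare (80,125 in the scene crop) and the puller, carrying the knob, is over the tray. Lowering.

```bash
python3 -m jog '[[0,0,0,0.004,0],[0,0,0,0.009,0],[0,0,0,0.013,0],[0,0,0,0.013,0],[0,0,0,0.013,0],[0,0,0,0.013,0],[0,0,0,0.011,0],[0,0,0,0.006,0]]' | grep -E "pos|ft"
python3 -m jog '[[0,0,0,0.003,0],[0,0,0,0.001,0],[0,0,0,0.0005,0],[0,0,0,0,0],[0,0,0,0,0]]' | grep -E "pos|ft"
python3 -m jog '[[0,0,0,0.0007,0],[0,0,0,0.0007,0],[0,0,0,0,0]]' | grep -E "pos|ft"
```

```text
tool_pos: [0.5113, -0.3987, 0.0707]
ft_force: [-1.5, 0.7, -2.0]
tool_pos: [0.5123, -0.3993, 0.069]
ft_force: [-0.6, 0.2, -1.0]
tool_pos: [0.512, -0.3991, 0.0671]
ft_force: [0.3, -0.8, -2.1]
```

```bash
python3 -m jog '[[0,0,0,0.0007,0],[0,0,0,0.0007,0],[0,0,0,0.0006,0],[0,0,0,0,0]]' | grep -E "pos|ft"
python3 -m jog '[[0,0,0,0.0005,0],[0,0,0,0.0005,0],[0,0,0,0,0]]' | grep -E "pos|ft"
python3 -m jog '[[0,0,0,0.0005,0],[0,0,0,0,0],[0,0,0,0,0]]' | grep -E "pos|ft"
```

```text
tool_pos: [0.5119, -0.399, 0.0648]
ft_force: [0.4, 0.3, -2.6]
tool_pos: [0.5119, -0.3991, 0.0639]
ft_force: [0.1, 0.6, -1.7]
tool_pos: [0.5119, -0.3991, 0.0635]
ft_force: [0.5, 0.2, -1.9]
```

```bash
python3 -m jog '[[0,0,0,0.0004,0],[0,0,0,0,0],[0,0,0,0,0]]' | grep -E "pos|ft"
python3 -m jog '[[0,0,0,0.0002,0],[0,0,0,0,0],[0,0,0,0,0]]' | grep -E "pos|ft"
```

```text
tool_pos: [0.512, -0.3991, 0.0632]
ft_force: [-0.6, 0.8, 1.0]
tool_pos: [0.512, -0.3992, 0.0632]
ft_force: [-1.3, 2.3, 5.6]
```

```bash
python3 -m jog '[[0.2,0,0,0,0],[0.3,0,0,0,0],[0.5,0,0,0,0],[0.5,0,0,0,0],[0.5,0,0,0,0],[0.5,0,0,0,0]]' 
python3 -m jog '[[0.5,0,0,-0.005,0],[0.5,0,0,-0.01,0],[0.5,0,0,-0.02,0],[0.5,0,0,-0.03,0],[0.5,0,0,-0.03,0],[0.5,0,0,-0.03,0],[0.5,0,0,-0.03,0],[0.5,0,0,0,0]]'
python3 - <<'E'
from h import *
o=[]
for n,b in(("scene",(300,210,120,150)),("top",(330,155,120,150))):
    p,d=robot.capture(n); u,v,w,h=b
    o.append(cv2.resize(p[v:v+h,u:u+w,::-1],(400,500),interpolation=cv2.INTER_CUBIC))
cv2.imwrite("pics/z6.png",np.hstack(o))
E
```

```text
time_s: 21.82
tool_pos: [0.512, -0.3991, 0.0628]
tool_rot: [[-0.224, 0.975, -0.0], [0.975, 0.224, -0.0], [-0.0, -0.0, -1.0]]
ft_force: [-0.3, 0.5, -0.0]
gripper_width: 0.488
gripper_force: 0.0
time_s: 22.48
tool_pos: [0.5135, -0.4011, 0.2247]
tool_rot: [[-0.223, 0.975, 0.007], [0.975, 0.223, -0.004], [-0.005, 0.006, -1.0]]
ft_force: [-0.1, 0.8, 0.5]
gripper_width: 0.5
gripper_force: 0.0
```

View pics/z6.png

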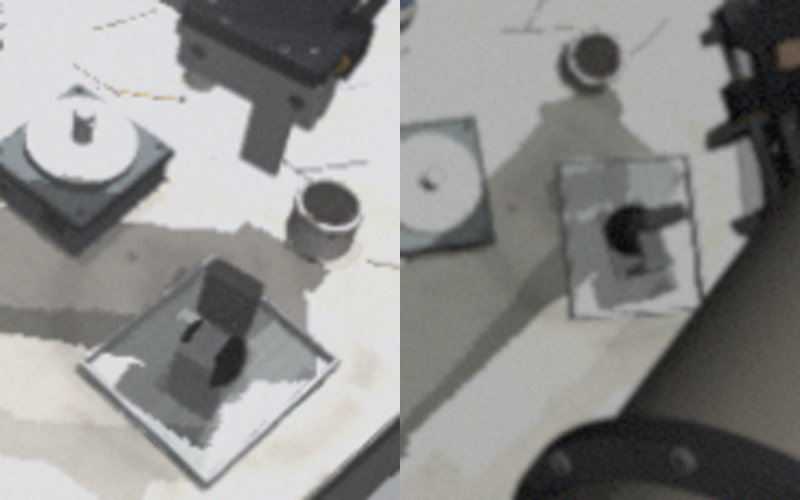

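The puller stands upright in the tray (scene crop 215,330) with the knob on its fork, and the gripper is clear. Handing in.

```bash
python3 -c "from plant import robot; print(robot.job_done())"
```

```text
the job is handed in; nothing more can be done
None
```

The knob is off its shaft and riding on the fork of the puller, which stands upright and released in the parts tray; I handed the job in at about 22.5 s. Plate contact while sliding was mostly about 8–9 N but briefly about 11.6 N (aim 7–11 N, damage over 14 N), and the highest pull I read on the knob was about 4 N, below the stated 8–20 N, so the actual peak may have fallen between readings.

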